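Pin the board holder's clamp bar open

TASK

Open the jaws of the board holder: pull its sprung clamp bar out by the black tab until it stops and the red line shows at the front of the housing, and let go. Then take the long pin with the red knob out of its stand and thread it down through the bushing in the bar and then the bushing below it. Finish while still holding the pin by its knob, upright and at rest, its tip standing out below the lower bushing but its collar still clear of the upper one, and leave the short blue-knobbed pin and the other things on the bench where they are.

Things in the scene. Friction and masses are not known exactly. Their poses are not given: they have to be found in the camera images.
- board_holder: Bench fixture fixed to the table: blue base plate 270 x 110 x 10 mm (from x = -120 to +150 mm), aluminium housing 62 mm wide, top 130 mm high (x = -5 to +45 mm), fixed jaw at the back. Origin: on the table, under the clamp bar's centre line; the bar pulls out along its -x (roughly towards the robot); z up. Lower bushing at x = -85 mm, y = 0; pull tab at x = -95 mm minus the bar's travel.
- bar (a joint): Travel of the clamp bar in m: 0 = in, jaws shut; grows as the bar is pulled out. Firm stop at 0.060, where the red line (6 mm wide, across the bar) is just wholly out of the housing's front and the bushings line up. May start partly out. A spring draws it back (0.4 N at 0, 1.6 N at 0.060), but a 3 N friction brake holds it where it is left; pulling takes 3.5 to 5 N.
- tab (a point): Centre of the upright black pull tab on the front end of the bar: 10 mm thick along the holder's x, 36 mm wide, 36 mm tall; this point is 132 mm above the table, the tab's top 150 mm, its foot (top of the 30 mm wide bar) 114 mm. Moves with the bar; axes as the holder's. The upper bushing is 70 mm behind it.
- upper_bushing (a point): Centre of the top mouth of the brass bushing in the clamp bar, 116 mm above the table: block 36 x 36 x 16 mm, underside 100 mm above the table, vertical through hole of 12.5 mm with a 2 mm chamfer at the mouth. Moves with the bar.
- lower_bushing (a point): Centre of the fixed lower bushing's hole at its underside, 44 mm above the table. Brass block 36 x 36 x 12 mm on two legs (60 mm over both), top at 56 mm, vertical through hole of 12.5 mm with a 2 mm chamfer at the top; below it open space down to the base plate, 10 mm above the table.
- lock_pin: Long pin with a red knob, 0.06 to 0.13 kg, loose, upright tip down in one of two grey stands. Origin at the tip, z up the pin. Steel shaft 10 mm thick, 102 mm long, last 4 mm tapering to 7 mm; dark collar 29 mm wide, 102 to 106 mm from the tip; round red knob 20 mm wide, 106 to 151 mm from the tip. In the stand its tip is 10 mm above the table, so its knob spans 116 to 161 mm.
- lock_pin_tip (a point): The tip (lower end) of the long pin, on its axis.
- lock_pin_collar (a point): Underside of the long pin's collar, on its axis, 102 mm above the tip.
- short_pin: A shorter pin of the same make with a blue knob (shaft 60 mm, knob top 109 mm from the tip), standing in the other grey stand. Not wanted: leave it. Origin at its tip.
- stand_a: One of two equal grey plastic stands, fixed blocks 60 x 60 x 50 mm with one upright hole of 11.5 mm, 40 mm deep, in the middle of the top. Origin: centre of the underside.
- stand_b: The other grey stand, the same as stand_a; which stand is where, changes.
- cup: Bystander: small white plastic cup, 56 mm wide, 45 mm tall. Origin: centre of the underside.
- reel: Bystander: grey solder reel on its flat side, 64 mm wide, 44 mm tall. Origin: centre of the underside.
- flux: Bystander: small white flux bottle with red cap, 40 mm wide, 85 mm tall. Origin: centre of the underside.
- screwdriver: Bystander: screwdriver with an orange handle lying on the bench.

How it is judged:
On the way, in this order (a step that is already met when the one before it is completed fails the run):
1. the clamp bar is pulled out to the red line (within 3 mm of its stop) while the pin is not yet in it (value of joint bar above 0.057 m and horizontal distance between lock_pin_tip and upper_bushing above 0.03 m), for 0.3 s.
2. the pin's tip has come down through the upper bushing (z of lock_pin_tip in the frame of upper_bushing below -0.017 m and horizontal distance between lock_pin_tip and upper_bushing below 0.006 m), for 0.1 s.
At the end, for the whole second after the job is handed in: The long pin is held at rest in the fingers, upright within 4 degrees, in line with both bushings: tip at least 2 mm below the underside of the lower bushing, collar at least 2 mm above the upper bushing (not resting on it); the clamp bar is within 4 mm of its stop (z of lock_pin_tip in the frame of lower_bushing below -0.002 m and z of lock_pin_collar in the frame of upper_bushing above 0.002 m and horizontal distance between lock_pin_tip and lower_bushing below 0.004 m and horizontal distance between lock_pin_collar and upper_bushing below 0.006 m and angle between lock_pin's own z axis and vertical below 0.07 rad and value of joint bar above 0.056 m and contact force between the fingers and lock_pin above 1 N and linear speed of lock_pin below 0.02 m/s); the arm keeps its last pose, push and grip.
It fails at once if the short pin is moved by more than 20 mm (distance of short_pin from where it was at the start of the episode above 0.02 m).
It fails at once if a bystander (cup, reel, flux bottle, screwdriver) is moved by more than 30 mm (distance of any of cup, reel, flux, screwdriver from where it was at the start of the episode above 0.03 m).
It also fails if it takes over 58 s, if anything falls off the work surface, if the arm or the gripper's body presses on something with over 40 N, if the wrist force passes 120 N, or if a joint passes its speed limit or range.

ROBOT

A 6-joint arm with a two-finger parallel gripper is mounted at the origin on the work surface. World frame = base frame: x ahead of the robot, y to its left, z up, the work surface at z = 0. Lengths are in m, angles in rad, forces in N, time in s.
With the tool pointing down it reaches from about 0.35 to 0.975 m from the base axis. Payload 4.9 kg.
Tool frame: the origin (TCP) lies on the centre line of the jaws, within the pads' length; the fingertips stand 14 mm ahead of it and the grasp point (between the pads) lies 5 mm behind it; z points along the fingers, y is the line along which they close (so a half turn about z gives the same grasp; the last joint's range is limited). The gripper opens to 85 mm and grips with 20 to 120 N. Pads are 22 mm wide; open, the fingers measure 114 mm over their backs; the gripper's body (76 mm by 85 mm) begins 54 mm behind the grasp point. The pads swing forward as they close: fully open they stand 13 mm farther back than shut.
Start: joints at [1.061, 0.053, 1.613, -0, 1.476, -0.119], TCP at [0.238, 0.578, 0.245] pointing down, gripper open.
Joint ranges: [-3.01, 3.01], [-1.01, 2.22], [0.06, 2.58], [-1.02, 4.17], [0.09, 2.62], [-3.14, 3.14]. Speed limits (rad/s): [2.57, 2.57, 3.14, 3.14, 3.14, 3.14].

INTERFACE

Orientations are given as a unit quaternion [w, x, y, z].
In Python, from plant import * gives the robot as it stands.
- The arm moves only by the tool send_rows, never from a script. Its argument "steps" is a list of rows, each an object with "translation": the shift along the tool's x, y, z in cm, a list of three; "delta_rot": the turn, a rotation vector about the tool's x, y, z in rad, a list of three; "jaw": the finger opening in cm, from 0 to 8.54. In form: [{"translation": [dx, dy, dz], "delta_rot": [rx, ry, rz], "jaw": jaw}, ...]. A call has exactly 8 rows; each row is the pose to reach, as a shift and turn from the pose commanded when the call began, along the tool's axes at that moment; what a row does not reach only later rows make up. A row lasts 1/10 s, in which the tool goes at most 50 mm and 8.59 degrees, less where a joint would pass 70% of its speed; a pose out of reach is approached as far as the arm can. A call with a gripper value outside its range is refused whole. The fingers move at their own pace and stop on an object; the grip force is fixed at half the most. Time passes only in rows, so rows that repeat a pose let the fingers close, or fill a call up. It gives the time, the measured TCP pose, the force, the opening and the grip force at its end, in the units of the state.
- state(): the state, without advancing time (a new reading comes with each control period).
- grab_frame(name): name is "side" or "top"; returns a dict with "pixels" (384x512x3 uint8, blue, green, red), "range_z" (384x512 float32, m along the optical axis (not along the pixel's ray), 0 where there is no reading), "fx", "fy", "cx", "cy" (pixels), "dist" ([k1, k2, p1, p2, k3] as OpenCV has them; the pictures are not rectified), "rvec" (rotation vector, rad) and "tvec" (3), from world to camera coordinates, as OpenCV has them. Camera axes: x right, y down, z forward; pixel columns grow to the right and rows downward; lengths in m; the calibration is good to about 2 mm. A picture is of the moment at which its call begins.
- job_done(): hands the job in; it is judged then, once.
The state is a dict: "time": time; "joint_pos": joint angles; "joint_vel": joint speeds; "joint_efforts": joint torques, N m; "tool_pos": TCP position; "tool_rot": TCP orientation; "contact_force": force on the tool from outside, world axes, zero at the start; "ft_torque": the same for the moment, N m; "gripper_width": opening from 0.0 (shut) to 1.0 (fully open); "grasp_force": force on a finger pad.
Only numpy, scipy, OpenCV 4.12 (cv2) and the standard library are available. Lean on these libraries where they do the work, as an engineer would, in place of code of your own. Each camera call takes 0.05 s, during which the arm holds its last target. There are 200 camera calls.

## Working session

There is one attempt and no reset: what is moved stays moved. The work goes in short steps, Python scripts to look and compute and a tool call to move; the robot and the scene stay as the last step left them, time stands still between calls to the robot, and variables do not carry over. Pictures are saved under pics/ and viewed, at most 10 in all, crops included, and the job is handed in when it is done.

Besides the shell and the picture viewer there is one more tool, called after ">>>" by a JSON object that holds its "fn" and its "kwargs". send_rows: Moves the arm, as the interface text tells. Its arguments: {"type":"object","properties":{"steps":{"type":"array","items":{"type":"object","properties":{"translation":{"type":"array","items":{"type":"number"}},"delta_rot":{"type":"array","items":{"type":"number"}},"jaw":{"type":"number"}}}}},"required":["steps"]}

```bash
mkdir -p pics; cat > h.py <<'E'
from plant import *
import numpy as np, cv2
from scipy.spatial.transform import Rotation as R
def cloud(f):
    z=f["range_z"]; h,w=z.shape
    K=np.array([[f["fx"],0,f["cx"]],[0,f["fy"],f["cy"]],[0,0,1]])
    u,v=np.meshgrid(np.arange(w),np.arange(h))
    p=cv2.undistortPoints(np.stack([u,v],-1).reshape(-1,1,2).astype(np.float64),K,np.array(f["dist"],float)).reshape(h,w,2)
    c=np.dstack([p*z[...,None],z])
    Rm=cv2.Rodrigues(np.array(f["rvec"],float))[0]
    W=(c-np.array(f["tvec"],float).ravel())@Rm
    W[z<=0]=np.nan
    return W
def tool():
    s=state(); q=s["tool_rot"]
    return np.array(s["tool_pos"]),R.from_quat([q[1],q[2],q[3],q[0]])
def go(p,yaw_mat=None):
    t,r=tool(); return r.inv().apply(np.array(p)-t)*100
E
python3 - <<'E'
from h import *
for n in("top","side"):
    f=grab_frame(n); cv2.imwrite(f"pics/{n}0.png",f["pixels"]); np.savez(f"{n}0.npz",W=cloud(f),px=f["pixels"])
    print(n,f["fx"],f["tvec"])
t,r=tool(); print(t,r.as_matrix().round(3)); s=state(); print(s["time"],s["gripper_width"],s["contact_force"])
E
```

```text
top 468.2635364381127 [0.0171268  0.58482212 1.35630638]
side 383.61261536970744 [-0.46297131  0.31054619  0.77495973]
[0.23778088 0.57741039 0.24417389] [[-0.925  0.381 -0.001]
 [ 0.381  0.925 -0.002]
 [ 0.    -0.002 -1.   ]]
0.1 0.9984456266826754 [ 0.00250072 -0.79553913  0.01393938]
```

View pics/top0.png

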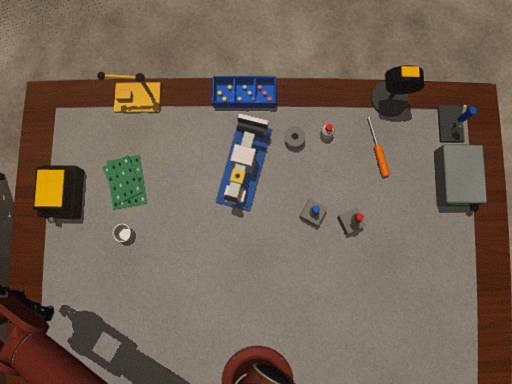

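View pics/side0.png

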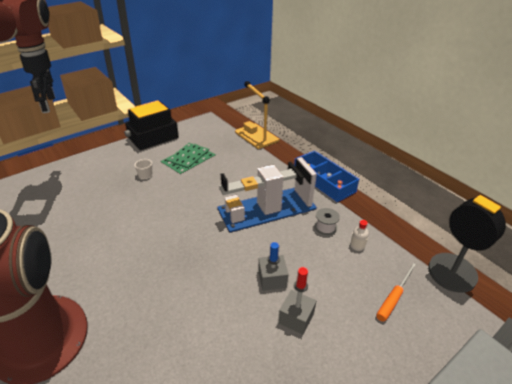

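The top view shows the holder centred at about (243,165), with its black tab near (235,203). The red knob is at (359,217) and the blue one at (315,210). The side view shows the bar only slightly out, and the red pin in the right-hand stand.

```bash
python3 - <<'E'
from h import *
for n in("top","side"):
    d=np.load(f"{n}0.npz"); W=d["W"]; px=d["px"].astype(int); b,g,r=px[...,0],px[...,1],px[...,2]
    z=W[...,2]
    hue=cv2.cvtColor(d["px"],cv2.COLOR_BGR2HSV)
    near=lambda c,rad:np.hypot(W[...,0]-c[0],W[...,1]-c[1])<rad
    print(n,"table z",np.nanmedian(z))
    red=(r>120)&(g<70)&(b<70)&(z>0.1)&(z<0.2)&(W[...,0]>.3)
    print(" red",red.sum(),W[red].mean(0),W[red].min(0),W[red].max(0))
    blu=(b>90)&(r<70)&(g<110)&(z>0.055)&(z<0.15)&(W[...,0]>.3)&(W[...,1]<0)
    if blu.sum(): print(" blue",blu.sum(),W[blu].mean(0),W[blu].min(0),W[blu].max(0))
    if n=="top":
        # base plate
        m=(b>60)&(b>r+30)&(z>0.0)&(z<0.025); sub=np.zeros_like(m); sub[110:215,210:275]=1; m&=sub
        P=W[m]; rect=cv2.minAreaRect(P[:,:2].astype(np.float32)*1000); print(" plate",rect)
        for lo,hi in((.123,.14),(.141,.16),(.105,.122)):
            mm=sub&(z>lo)&(z<hi); Q=W[mm]; print(lo,len(Q),cv2.minAreaRect(Q[:,:2].astype(np.float32)*1000), np.median(Q[:,2]))
        img=cv2.resize(d["px"][105:220,200:285],None,fx=7,fy=5.2,interpolation=cv2.INTER_CUBIC)
        c=cv2.resize(d["px"][110:215,205:280],None,fx=5.5,fy=5.5,interpolation=cv2.INTER_CUBIC)
        cv2.imwrite("pics/tcrop.png",c)
    else:
        c=cv2.resize(d["px"][150:235,205:325],None,fx=6.5,fy=6.5,interpolation=cv2.INTER_CUBIC); cv2.imwrite("pics/scrop.png",c)
E
```

```text
top table z -0.0007486210862658024
 red 34 [ 0.48140325 -0.27813242  0.15852813] [ 0.4737662  -0.28922837  0.11293948] [ 0.48910813 -0.27071005  0.16734959]
 blue 42 [ 0.53946671 -0.15116202  0.11133976] [ 0.4979765  -0.17203431  0.05511219] [ 0.86278398 -0.02365519  0.12359058]
 plate ((655.0947875976562, 47.64068603515625), (110.28724670410156, 267.54156494140625), 75.66144561767578)
0.123 510 ((654.6439819335938, 58.056983947753906), (85.70597076416016, 256.0963134765625), 70.49510192871094) 0.12826303522607874
0.141 52 ((532.3493041992188, 77.83071899414062), (35.34144592285156, 10.739838600158691), 75.68448638916016) 0.1483196001763489
0.105 740 ((648.4974365234375, 47.03602981567383), (86.48805236816406, 261.4906921386719), 76.52365112304688) 0.11418871815976601
side table z -9.452425221262026e-05
 red 147 [ 0.47539268 -0.28386412  0.14657255] [ 0.46902217 -0.28977379  0.11916373] [ 0.48584914 -0.27318207  0.16207855]
 blue 118 [ 0.50268607 -0.16764025  0.10198962] [ 0.49520416 -0.17576916  0.0766018 ] [ 0.76561021 -0.02448885  0.12088678]
```

View pics/tcrop.png

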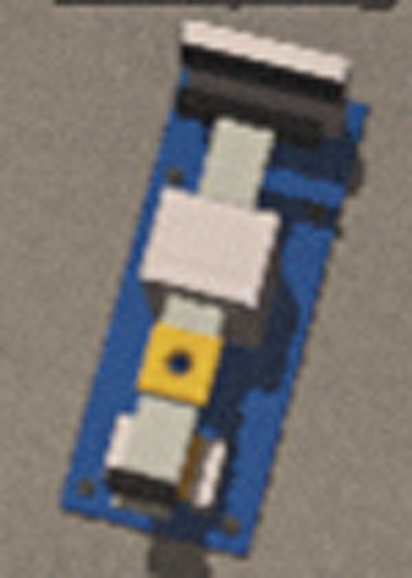

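View pics/scrop.png

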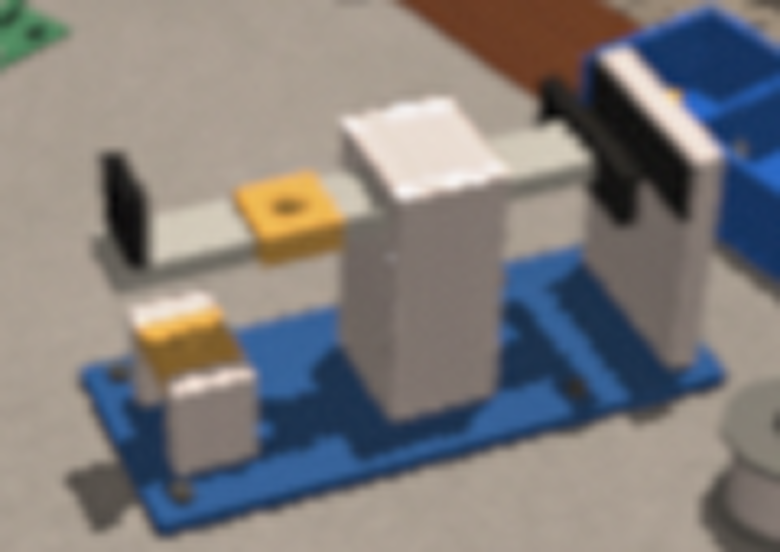

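Both crops agree: the bar is about 16 mm out, with the holder +x axis at about -14.3°.

```bash
cat >> h.py <<'E'
YAW=np.radians(-14.34); ex=np.array([np.cos(YAW),np.sin(YAW),0]); ey=np.array([-ex[1],ex[0],0]); O=np.array([.6406,.0514,0])
def move(p,ang):
    "tool y at world angle ang (mod pi, nearest), z down -> shift cm, rotvec"
    t,r=tool(); out=[]
    for a in(ang,ang+np.pi):
        y=np.array([np.cos(a),np.sin(a),0]); z=np.array([0,0,-1.]); x=np.cross(y,z)
        out.append((r.inv()*R.from_matrix(np.c_[x,y,z])).as_rotvec())
    print("at",t.round(4),"trans",go(p).round(2),"rots",[o.round(3) for o in out])
E
python3 - <<'E'
from h import *
d=np.load("top0.npz");W=d["W"];px=d["px"].astype(int);z=W[...,2]
m=(px[...,2]>100)&(px[...,1]<70)&(z>.152)&(z<.175)&(abs(W[...,1]+.28)<.03)
print("red top",m.sum(),(W[m].min(0)+W[m].max(0))/2,np.median(W[m],0))
d=np.load("side0.npz");W=d["W"];px=d["px"].astype(int);z=W[...,2]
m=(px[...,2]>90)&(px[...,1]<80)&(z>.12)&(z<.155)&(abs(W[...,1]+.28)<.03)&(abs(W[...,0]-.477)<.03)
P=W[m][:,:2]; from scipy.optimize import least_squares
q=least_squares(lambda c:np.hypot(*(P-c).T)-.01,P.mean(0)+[.006,.006],loss="soft_l1",f_scale=.001).x; print("red side fit",q)
# tab from side cam: black pts
m=(px.max(-1)<60)&(z>.118)&(z<.152)&(np.hypot(W[...,0]-.53,W[...,1]-.078)<.05)
Q=(W[m]-O)@np.c_[ex,ey]; print("tab side (holder xy)",m.sum(),np.percentile(Q,[5,50,95],axis=0))
# bushing in side cam: yellow, z>.105
m=(px[...,2]>150)&(px[...,0]<100)&(z>.112)&(z<.122)&(W[...,0]>.5)&(W[...,0]<.7)&(W[...,1]>0)&(W[...,1]<.12)
Q=(W[m]-O)@np.c_[ex,ey]; print("bush side",m.sum(),(Q.min(0)+Q.max(0))/2, np.ptp(Q,axis=0))
d=np.load("top0.npz");W=d["W"];px=d["px"].astype(int);z=W[...,2]
m=(px[...,2]>150)&(px[...,0]<100)&(z>.108)&(z<.122)&(W[...,0]>.5)&(W[...,0]<.7)&(W[...,1]>0)&(W[...,1]<.12)
Q=(W[m]-O)@np.c_[ex,ey]; print("bush top",m.sum(),(Q.min(0)+Q.max(0))/2, np.ptp(Q,axis=0))
T=O-.111*ex; T[2]=.24; print(T); move(T,YAW)
E
```

```text
red top 33 [ 0.48053334 -0.27820772  0.15974756] [ 0.48010809 -0.27764975  0.15972304]
red side fit [ 0.47954438 -0.27856197]
tab side (holder xy) 65 [[-0.11707785 -0.01978837]
 [-0.1161649  -0.00854901]
 [-0.11214102  0.00896369]]
bush side 94 [-0.04306368 -0.00279124] [0.03387124 0.03566016]
bush top 125 [-0.04098132 -0.00105945] [0.03664998 0.03432658]
[0.53305842 0.07889198 0.24      ]
at [0.2378 0.5774 0.2442] trans [-46.29 -34.85   0.47] rots [array([-2.00e-03,  1.00e-03,  1.43e+00]), array([-1.000e-03, -2.000e-03, -1.711e+00])]
```

>>> {"fn": "send_rows", "kwargs": {"steps": [{"translation": [-5,-4,0],"delta_rot": [0,0,0.14],"jaw": 5},{"translation": [-9,-7,0],"delta_rot": [0,0,0.28],"jaw": 5},{"translation": [-13,-10,0],"delta_rot": [0,0,0.42],"jaw": 5},{"translation": [-17,-13,0],"delta_rot": [0,0,0.56],"jaw": 5},{"translation": [-21,-16,0],"delta_rot": [0,0,0.7],"jaw": 5},{"translation": [-25,-19,0],"delta_rot": [0,0,0.84],"jaw": 5},{"translation": [-29,-22,0],"delta_rot": [0,0,0.98],"jaw": 5},{"translation": [-33,-25,0],"delta_rot": [0,0,1.1],"jaw": 5}]}}

```text
time: 0.9
tool_pos: [0.4412, 0.2311, 0.245]
tool_rot: [-0.0, 0.68, 0.733, -0.0]
contact_force: [0.8, 0.6, -0.1]
gripper_width: 0.583
grasp_force: 0.0
```

```bash
python3 - <<'E'
from h import *
T=O-.112*ex-.001*ey; T[2]=.20; move(T,YAW); s=state(); print(s["gripper_width"],s["contact_force"],s["joint_pos"])
E
```

```text
at [0.4412 0.2311 0.245 ] trans [-15.93   7.9    4.5 ] rots [array([-0.   ,  0.   ,  0.325]), array([-0.   , -0.   , -2.816])]
0.5829358119321004 [ 0.81380974  0.60331257 -0.09168424] [ 3.33026979e-01 -2.58047747e-01  1.90164609e+00  3.30168632e-05
  1.49811427e+00  2.58146309e-01]
```

>>> {"fn": "send_rows", "kwargs": {"steps": [{"translation": [-4,2,0],"delta_rot": [0,0,0.08],"jaw": 5},{"translation": [-8,4,0],"delta_rot": [0,0,0.16],"jaw": 5},{"translation": [-12,6,1],"delta_rot": [0,0,0.24],"jaw": 5},{"translation": [-15.9,7.9,2],"delta_rot": [0,0,0.325],"jaw": 5},{"translation": [-15.9,7.9,4.5],"delta_rot": [0,0,0.325],"jaw": 5},{"translation": [-15.9,7.9,4.5],"delta_rot": [0,0,0.325],"jaw": 5},{"translation": [-15.9,7.9,4.5],"delta_rot": [0,0,0.325],"jaw": 5},{"translation": [-15.9,7.9,4.5],"delta_rot": [0,0,0.325],"jaw": 5}]}}

```text
time: 1.7
tool_pos: [0.5324, 0.0817, 0.2014]
tool_rot: [0.0, 0.788, 0.616, 0.001]
contact_force: [-0.0, 0.2, 0.1]
gripper_width: 0.586
grasp_force: 0.0
```

```bash
python3 - <<'E'
from h import *
T=O-.112*ex-.001*ey; T[2]=.136; move(T,YAW)
f=grab_frame("side"); cv2.imwrite("pics/s1.png",cv2.resize(f["pixels"][100:250,170:330],None,fx=4,fy=4))
E
```

```text
at [0.5324 0.0817 0.2014] trans [-0.35  0.02  6.54] rots [array([ 0.001, -0.   ,  0.007]), array([ 1.000e-03,  2.000e-03, -3.135e+00])]
```

View pics/s1.png

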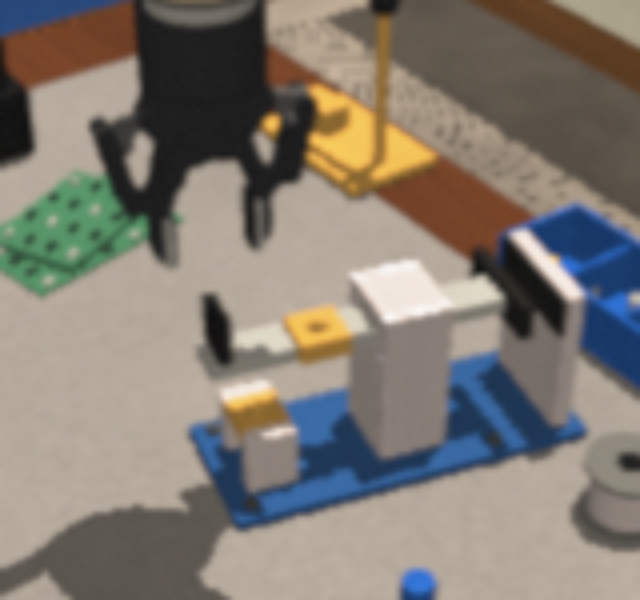

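The open fingers are centred at about (212,245), straight above the tab at (217,325). Next I descend and close.

>>> {"fn": "send_rows", "kwargs": {"steps": [{"translation": [-0.3,0,2],"delta_rot": [0,0,0.007],"jaw": 5},{"translation": [-0.3,0,4],"delta_rot": [0,0,0.007],"jaw": 5},{"translation": [-0.3,0,5.5],"delta_rot": [0,0,0.007],"jaw": 5},{"translation": [-0.3,0,6.3],"delta_rot": [0,0,0.007],"jaw": 5},{"translation": [-0.3,0,6.3],"delta_rot": [0,0,0.007],"jaw": 5},{"translation": [-0.3,0,6.3],"delta_rot": [0,0,0.007],"jaw": 0.5},{"translation": [-0.3,0,6.3],"delta_rot": [0,0,0.007],"jaw": 0.5},{"translation": [-0.3,0,6.3],"delta_rot": [0,0,0.007],"jaw": 0.5}]}}

```text
time: 2.55
tool_pos: [0.5324, 0.078, 0.1387]
tool_rot: [0.001, 0.79, 0.613, 0.001]
contact_force: [0.4, -0.7, -5.3]
gripper_width: 0.103
grasp_force: 58.3
```

>>> {"fn": "send_rows", "kwargs": {"steps": [{"translation": [0,0,0],"delta_rot": [0,0,0],"jaw": 0.5},{"translation": [0,0,0],"delta_rot": [0,0,0],"jaw": 0.5},{"translation": [0,0,0],"delta_rot": [0,0,0],"jaw": 0.5},{"translation": [0,0,0],"delta_rot": [0,0,0],"jaw": 0.5},{"translation": [0,0,0],"delta_rot": [0,0,0],"jaw": 0.5},{"translation": [0,0,0],"delta_rot": [0,0,0],"jaw": 0.5},{"translation": [0,0,0],"delta_rot": [0,0,0],"jaw": 0.5},{"translation": [0,0,0],"delta_rot": [0,0,0],"jaw": 0.5}]}}

```text
time: 3.35
tool_pos: [0.5323, 0.078, 0.1386]
tool_rot: [0.001, 0.79, 0.613, 0.001]
contact_force: [0.6, 0.1, 4.9]
gripper_width: 0.102
grasp_force: 60.4
```

```bash
python3 - <<'E'
from h import *
T=O-.155*ex-.001*ey; T[2]=.138; move(T,YAW); t,r=tool(); print((t-O)@np.c_[ex,ey], r.as_matrix()[:,1])
E
```

```text
at [0.5323 0.078  0.1386] trans [-0.   -4.35  0.05] rots [array([ 0.002, -0.001, -0.002]), array([-1.00e-03, -3.00e-03,  3.14e+00])]
[-0.11146412 -0.00106156] [ 0.96842598 -0.24929255  0.00208312]
```

>>> {"fn": "send_rows", "kwargs": {"steps": [{"translation": [0,-0.6,0],"delta_rot": [0,0,0],"jaw": 0.5},{"translation": [0,-1.3,0],"delta_rot": [0,0,0],"jaw": 0.5},{"translation": [0,-2.0,0],"delta_rot": [0,0,0],"jaw": 0.5},{"translation": [0,-2.7,0],"delta_rot": [0,0,0],"jaw": 0.5},{"translation": [0,-3.3,0],"delta_rot": [0,0,0],"jaw": 0.5},{"translation": [0,-3.7,0],"delta_rot": [0,0,0],"jaw": 0.5},{"translation": [0,-3.9,0],"delta_rot": [0,0,0],"jaw": 0.5},{"translation": [0,-4.0,0],"delta_rot": [0,0,0],"jaw": 0.5}]}}

```text
time: 4.15
tool_pos: [0.4935, 0.0879, 0.1386]
tool_rot: [0.001, 0.79, 0.613, 0.001]
contact_force: [4.4, -0.0, 4.6]
gripper_width: 0.109
grasp_force: 60.4
```

>>> {"fn": "send_rows", "kwargs": {"steps": [{"translation": [0,-0.1,0],"delta_rot": [0,0,0],"jaw": 0.5},{"translation": [0,-0.15,0],"delta_rot": [0,0,0],"jaw": 0.5},{"translation": [0,-0.2,0],"delta_rot": [0,0,0],"jaw": 0.5},{"translation": [0,-0.25,0],"delta_rot": [0,0,0],"jaw": 0.5},{"translation": [0,-0.3,0],"delta_rot": [0,0,0],"jaw": 0.5},{"translation": [0,-0.3,0],"delta_rot": [0,0,0],"jaw": 0.5},{"translation": [0,-0.3,0],"delta_rot": [0,0,0],"jaw": 0.5},{"translation": [0,-0.3,0],"delta_rot": [0,0,0],"jaw": 0.5}]}}

```text
time: 4.95
tool_pos: [0.4908, 0.0886, 0.1386]
tool_rot: [0.001, 0.79, 0.613, 0.001]
contact_force: [4.4, -1.5, 5.4]
gripper_width: 0.106
grasp_force: 60.5
```

Not at the stop yet: the force is unchanged.

>>> {"fn": "send_rows", "kwargs": {"steps": [{"translation": [0,-0.05,0],"delta_rot": [0,0,0],"jaw": 0.5},{"translation": [0,-0.1,0],"delta_rot": [0,0,0],"jaw": 0.5},{"translation": [0,-0.15,0],"delta_rot": [0,0,0],"jaw": 0.5},{"translation": [0,-0.2,0],"delta_rot": [0,0,0],"jaw": 0.5},{"translation": [0,-0.2,0],"delta_rot": [0,0,0],"jaw": 0.5},{"translation": [0,-0.2,0],"delta_rot": [0,0,0],"jaw": 0.5},{"translation": [0,-0.2,0],"delta_rot": [0,0,0],"jaw": 0.5},{"translation": [0,-0.2,0],"delta_rot": [0,0,0],"jaw": 0.5}]}}

```text
time: 5.75
tool_pos: [0.49, 0.0888, 0.1386]
tool_rot: [0.002, 0.79, 0.613, 0.002]
contact_force: [10.3, -1.6, 1.3]
gripper_width: 0.104
grasp_force: 60.0
```

```bash
python3 - <<'E'
from h import *
f=grab_frame("side"); cv2.imwrite("pics/s2.png",cv2.resize(f["pixels"][140:240,200:330],None,fx=6,fy=6,interpolation=cv2.INTER_CUBIC))
s=state();print(s["contact_force"]); t,r=tool(); print((t-O)@np.c_[ex,ey])
E
```

```text
[10.20742841 -1.23021035  1.60935758]
[-0.1552006  -0.00105362]
```

View pics/s2.png

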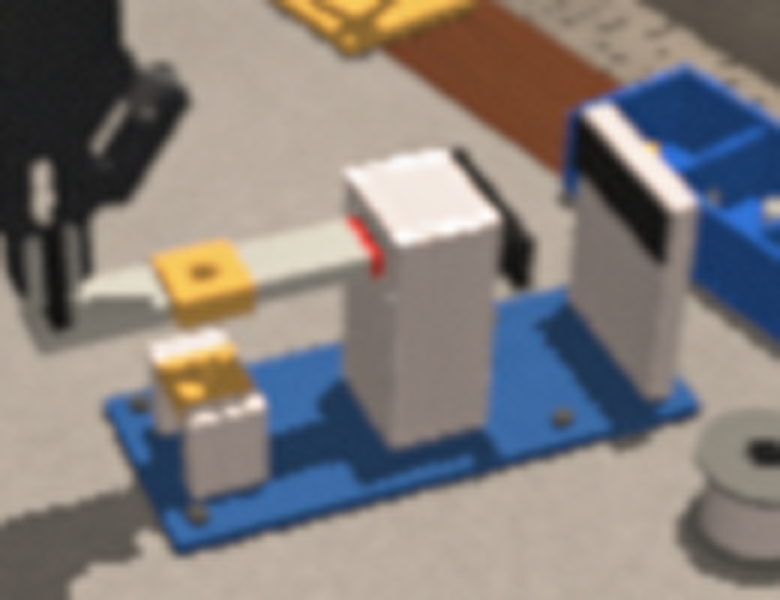

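The red line shows fully at the housing front at about (368,245), and the force has stepped up to 10 N, so the bar is at its stop. I release it and rise.

>>> {"fn": "send_rows", "kwargs": {"steps": [{"translation": [0,0.1,0],"delta_rot": [0,0,0],"jaw": 3.5},{"translation": [0,0.1,0],"delta_rot": [0,0,0],"jaw": 3.5},{"translation": [0,0.1,0],"delta_rot": [0,0,0],"jaw": 3.5},{"translation": [0,0.1,0],"delta_rot": [0,0,0],"jaw": 3.5},{"translation": [0,0.1,-2],"delta_rot": [0,0,0],"jaw": 3.5},{"translation": [0,0.1,-6],"delta_rot": [0,0,0],"jaw": 3.5},{"translation": [0,0.1,-10],"delta_rot": [0,0,0],"jaw": 4.5},{"translation": [0,0.1,-10],"delta_rot": [0,0,0],"jaw": 4.5}]}}

```text
time: 6.6
tool_pos: [0.4919, 0.0892, 0.2443]
tool_rot: [0.003, 0.79, 0.613, 0.005]
contact_force: [1.3, -0.9, 0.2]
gripper_width: 0.526
grasp_force: 0.0
```

```bash
python3 - <<'E'
from h import *
# finger line for the pin: along tool's current y and perpendicular
move([.480,-.278,.24],YAW); move([.480,-.278,.24],YAW-np.pi/4); print(state()["joint_pos"], state()["gripper_width"])
f=grab_frame("top");W=cloud(f);px=f["pixels"].astype(int);z=W[...,2]; np.savez("top1.npz",W=W,px=f["pixels"])
m=(px[...,2]>130)&(px[...,0]<100)&(px[...,1]>90)&(z>.108)&(z<.122)&(W[...,0]>.5)&(W[...,0]<.7)&(W[...,1]>0)&(W[...,1]<.12)
if m.sum(): Q=(W[m]-O)@np.c_[ex,ey]; print("bush top",m.sum(),(Q.min(0)+Q.max(0))/2, np.ptp(Q,axis=0))
f=grab_frame("side");W=cloud(f);px=f["pixels"].astype(int);z=W[...,2]
m=(px[...,2]>130)&(px[...,0]<100)&(px[...,1]>90)&(z>.112)&(z<.122)&(W[...,0]>.5)&(W[...,0]<.7)&(W[...,1]>0)&(W[...,1]<.12)
Q=(W[m]-O)@np.c_[ex,ey]; print("bush side",m.sum(),(Q.min(0)+Q.max(0))/2, np.ptp(Q,axis=0))
m=(px[...,2]>130)&(px[...,1]<60)&(px[...,0]<60)&(W[...,0]>.5)&(W[...,1]>-.05)&(z>.09)
Q=(W[m]-O)@np.c_[ex,ey];print("red line x",m.sum(),Q.min(0),Q.max(0))
E
```

```text
at [0.4919 0.0892 0.2443] trans [-35.86   8.     0.4 ] rots [array([ 0.011, -0.003, -0.002]), array([-0.005, -0.017,  3.14 ])]
at [0.4919 0.0892 0.2443] trans [-35.86   8.     0.4 ] rots [array([ 0.009, -0.007,  0.784]), array([ 0.009,  0.011, -2.358])]
[ 3.03038222e-02 -2.60631082e-01  1.90494739e+00  7.11398190e-05
  1.48596777e+00  2.82147146e-01] 0.5259048340233824
bush top 3 [-0.00907654  0.00041879] [0.00090763 0.02397683]
bush side 100 [-0.05661266 -0.00258593] [0.09427039 0.03498057]
red line x 1 [-0.0095412  -0.01368649] [-0.0095412  -0.01368649]
```

>>> {"fn": "send_rows", "kwargs": {"steps": [{"translation": [-5,1,0],"delta_rot": [0.0,0,0],"jaw": 4.5},{"translation": [-10,2.2,0],"delta_rot": [0,0,0],"jaw": 4.5},{"translation": [-15,3.3,0],"delta_rot": [0,0,0],"jaw": 4.5},{"translation": [-20,4.5,0],"delta_rot": [0,0,0],"jaw": 4.5},{"translation": [-25,5.6,0],"delta_rot": [0,0,0],"jaw": 4.5},{"translation": [-30,6.7,0],"delta_rot": [0,0,0],"jaw": 4.5},{"translation": [-33,7.4,0],"delta_rot": [0,0,0],"jaw": 4.5},{"translation": [-35.8,8,0],"delta_rot": [0,0,0],"jaw": 4.5}]}}

```text
time: 7.5
tool_pos: [0.4756, -0.2795, 0.2345]
tool_rot: [-0.002, 0.791, 0.612, -0.001]
contact_force: [1.2, 0.4, 0.2]
gripper_width: 0.533
grasp_force: 0.0
```

>>> {"fn": "send_rows", "kwargs": {"steps": [{"translation": [0,0,0],"delta_rot": [0,0,0],"jaw": 4.5},{"translation": [0,0,0],"delta_rot": [0,0,0],"jaw": 4.5},{"translation": [0,0,0],"delta_rot": [0,0,0],"jaw": 4.5},{"translation": [0,0,0],"delta_rot": [0,0,0],"jaw": 4.5},{"translation": [0,0,0],"delta_rot": [0,0,0],"jaw": 4.5},{"translation": [0,0,0],"delta_rot": [0,0,0],"jaw": 4.5},{"translation": [0,0,0],"delta_rot": [0,0,0],"jaw": 4.5},{"translation": [0,0,0],"delta_rot": [0,0,0],"jaw": 4.5}]}}

```text
time: 8.3
tool_pos: [0.4772, -0.2775, 0.2374]
tool_rot: [0.0, 0.79, 0.613, 0.0]
contact_force: [-0.7, 0.3, -0.1]
gripper_width: 0.524
grasp_force: 0.0
```

```bash
python3 - <<'E'
from h import *
move([.480,-.278,.138],YAW); print(state()["joint_pos"])
f=grab_frame("top");W=cloud(f);px=f["pixels"].astype(int);z=W[...,2]
hx=(W-O)@np.c_[ex,ey]
m=(px[...,2]>130)&(px[...,0]<110)&(px[...,1]>90)&(z>.105)&(z<.125)&(abs(hx[...,0]+.085)<.03)&(abs(hx[...,1])<.03)
Q=hx[m]; print("bush top",m.sum(),(Q.min(0)+Q.max(0))/2, np.ptp(Q,axis=0),cv2.minAreaRect(Q.astype(np.float32)*1000))
r=(px[...,2]>110)&(px[...,1]<70)&(px[...,0]<70)&(abs(hx[...,1])<.03)&(abs(hx[...,0]+.01)<.03)
print("red",r.sum(),hx[r].mean(0))
m=(z>.141)&(z<.16)&(abs(hx[...,0]+.155)<.02)&(abs(hx[...,1])<.03);Q=hx[m]; print("tab",(Q.min(0)+Q.max(0))/2,np.ptp(Q,axis=0))
m=(z>.123)&(z<.14)&(abs(hx[...,0]-.02)<.04)&(abs(hx[...,1])<.05)&(px.min(-1)>120);Q=hx[m]; print("housing",cv2.minAreaRect(Q.astype(np.float32)*1000))
b=px;m=(b[...,0]>60)&(b[...,0]>b[...,2]+30)&(z<.025)&(abs(hx[...,0]-.015)<.15)&(abs(hx[...,1])<.07);Q=hx[m]; print("plate",cv2.minAreaRect(Q.astype(np.float32)*1000))
E
```

```text
at [ 0.4772 -0.2775  0.2374] trans [0.03 0.28 9.94] rots [array([ 0.   ,  0.   , -0.001]), array([ 0.  , -0.  ,  3.14])]
[-6.61576497e-01 -1.16835037e-01  1.79171345e+00 -4.09462938e-05
  1.46647406e+00 -4.09915087e-01]
bush top 145 [-0.08459116 -0.00157584] [0.03679795 0.03601382] ((-84.41043853759766, -1.5395832061767578), (35.778324127197266, 36.81593322753906), 89.33440399169922)
red 13 [-0.00656137 -0.00201441]
tab [-0.15507884 -0.00147284] [0.00987163 0.03498293]
housing ((20.499319076538086, -0.97576904296875), (50.29779052734375, 61.01265335083008), 0.837618350982666)
plate ((16.118919372558594, 1.0163650512695312), (270.06396484375, 111.0300064086914), 0.12676185369491577)
```

>>> {"fn": "send_rows", "kwargs": {"steps": [{"translation": [0,0.3,3],"delta_rot": [0,0,0],"jaw": 4.5},{"translation": [0,0.3,6],"delta_rot": [0,0,0],"jaw": 4.5},{"translation": [0,0.3,8.5],"delta_rot": [0,0,0],"jaw": 4.5},{"translation": [0,0.3,10],"delta_rot": [0,0,0],"jaw": 4.5},{"translation": [0,0.3,10],"delta_rot": [0,0,0],"jaw": 4.5},{"translation": [0,0.3,10],"delta_rot": [0,0,0],"jaw": 4.5},{"translation": [0,0.3,10],"delta_rot": [0,0,0],"jaw": 1.5},{"translation": [0,0.3,10],"delta_rot": [0,0,0],"jaw": 1.5}]}}

```text
time: 9.15
tool_pos: [0.481, -0.2792, 0.1394]
tool_rot: [0.002, 0.79, 0.613, 0.0]
contact_force: [-0.4, -0.5, 2.8]
gripper_width: 0.221
grasp_force: 58.5
```

>>> {"fn": "send_rows", "kwargs": {"steps": [{"translation": [0,0,0],"delta_rot": [0,0,0],"jaw": 1.5},{"translation": [0,0,0],"delta_rot": [0,0,0],"jaw": 1.5},{"translation": [0,0,0],"delta_rot": [0,0,0],"jaw": 1.5},{"translation": [0,0,0],"delta_rot": [0,0,0],"jaw": 1.5},{"translation": [0,0,0],"delta_rot": [0,0,0],"jaw": 1.5},{"translation": [0,0,-0.5],"delta_rot": [0,0,0],"jaw": 1.5},{"translation": [0,0,-1],"delta_rot": [0,0,0],"jaw": 1.5},{"translation": [0,0,-1.5],"delta_rot": [0,0,0],"jaw": 1.5}]}}

```text
time: 9.95
tool_pos: [0.4802, -0.2785, 0.1524]
tool_rot: [0.0, 0.79, 0.613, 0.0]
contact_force: [2.6, -1.5, -2.5]
gripper_width: 0.215
grasp_force: 58.5
```

>>> {"fn": "send_rows", "kwargs": {"steps": [{"translation": [0,0,-1],"delta_rot": [0,0,0],"jaw": 1.5},{"translation": [0,0,-2.5],"delta_rot": [0,0,0],"jaw": 1.5},{"translation": [0,0,-4.5],"delta_rot": [0,0,0],"jaw": 1.5},{"translation": [0,0,-7],"delta_rot": [0,0,0],"jaw": 1.5},{"translation": [0,0,-9.5],"delta_rot": [0,0,0],"jaw": 1.5},{"translation": [0,0,-12],"delta_rot": [0,0,0],"jaw": 1.5},{"translation": [0,0,-13.5],"delta_rot": [0,0,0],"jaw": 1.5},{"translation": [0,0,-14],"delta_rot": [0,0,0],"jaw": 1.5}]}}

```text
time: 10.75
tool_pos: [0.4803, -0.2787, 0.2953]
tool_rot: [0.001, 0.79, 0.613, 0.0]
contact_force: [0.3, 0.4, -1.5]
gripper_width: 0.215
grasp_force: 58.9
```

```bash
python3 - <<'E'
from h import *
T=O-.085*ex-.0013*ey; T[2]=.293; print(T); move(T,YAW); s=state(); print(s["contact_force"],s["grasp_force"])
E
```

```text
[0.55792636 0.07119292 0.293     ]
at [ 0.4803 -0.2787  0.2953] trans [35.82 -1.21  0.18] rots [array([ 0.003,  0.001, -0.002]), array([ 2.00e-03, -4.00e-03,  3.14e+00])]
[ 0.2663221   0.39386478 -1.4753276 ] 58.91681671142578
```

>>> {"fn": "send_rows", "kwargs": {"steps": [{"translation": [3,-0.1,0],"delta_rot": [0,0,0],"jaw": 1.5},{"translation": [7,-0.2,0],"delta_rot": [0,0,0],"jaw": 1.5},{"translation": [11,-0.3,0],"delta_rot": [0,0,0],"jaw": 1.5},{"translation": [15,-0.5,0],"delta_rot": [0,0,0],"jaw": 1.5},{"translation": [19,-0.6,0],"delta_rot": [0,0,0],"jaw": 1.5},{"translation": [23,-0.8,0],"delta_rot": [0,0,0],"jaw": 1.5},{"translation": [27,-0.9,0],"delta_rot": [0,0,0],"jaw": 1.5},{"translation": [31,-1.1,0],"delta_rot": [0,0,0],"jaw": 1.5}]}}

```text
time: 11.55
tool_pos: [0.5459, 0.0262, 0.2909]
tool_rot: [-0.001, 0.79, 0.613, -0.001]
contact_force: [1.1, 0.2, -1.4]
gripper_width: 0.217
grasp_force: 58.9
```

>>> {"fn": "send_rows", "kwargs": {"steps": [{"translation": [2,-0.1,0],"delta_rot": [0,0,0],"jaw": 1.5},{"translation": [3.5,-0.1,0],"delta_rot": [0,0,0],"jaw": 1.5},{"translation": [4.5,-0.1,0],"delta_rot": [0,0,0],"jaw": 1.5},{"translation": [4.8,-0.1,0],"delta_rot": [0,0,0],"jaw": 1.5},{"translation": [4.8,-0.1,0],"delta_rot": [0,0,0],"jaw": 1.5},{"translation": [4.8,-0.1,0],"delta_rot": [0,0,0],"jaw": 1.5},{"translation": [4.8,-0.1,0],"delta_rot": [0,0,0],"jaw": 1.5},{"translation": [4.8,-0.1,0],"delta_rot": [0,0,0],"jaw": 1.5}]}}

```text
time: 12.35
tool_pos: [0.5576, 0.0706, 0.2924]
tool_rot: [0.0, 0.791, 0.612, -0.0]
contact_force: [-0.1, -0.2, -0.9]
gripper_width: 0.219
grasp_force: 58.9
```

```bash
python3 - <<'E'
from h import *
T=O-.085*ex-.0013*ey; T[2]=.25; move(T,YAW)
f=grab_frame("side");W=cloud(f); z=W[...,2];hx=(W-O)@np.c_[ex,ey]; t,_=tool()
cv2.imwrite("pics/s3.png",cv2.resize(f["pixels"][90:230,190:320],None,fx=4.2,fy=4.2,interpolation=cv2.INTER_CUBIC))
from scipy.optimize import least_squares
cam=-cv2.Rodrigues(np.array(f["rvec"],float))[0].T@np.array(f["tvec"],float).ravel(); print("cam",cam)
for lo,hi in((.17,.20),(.20,.23),(.23,.26)):
    m=(z>lo)&(z<hi)&(np.hypot(hx[...,0]+.085,hx[...,1]+.001)<.02); P=hx[m]
    if m.sum()<5: print(lo,m.sum()); continue
    q=least_squares(lambda c:np.hypot(*(P-c).T)-.005,P.mean(0)+np.r_[ex[:2]@(P.mean(0)*0+[.003,0]),0],loss="soft_l1",f_scale=.001).x
    print(lo,m.sum(),"mean",P.mean(0),"axis",q)
print("tip low z",np.nanmin(z[(np.hypot(hx[...,0]+.085,hx[...,1]+.001)<.02)&(z>.13)]))
E
```

```text
at [0.5576 0.0706 0.2924] trans [0.06 0.01 4.24] rots [array([ 0.   ,  0.   , -0.003]), array([ 0.   , -0.   ,  3.139])]
cam [ 0.11319368 -0.60616894  0.72875946]
0.17 40 mean [-0.0865086  -0.00569669] axis [-0.08542244 -0.0019685 ]
0.2 43 mean [-0.08604871 -0.00575724] axis [-0.08581881 -0.00229698]
0.23 39 mean [-0.08760537 -0.00541237] axis [-0.08574975 -0.00193517]
tip low z 0.16424520618349409
```

View pics/s3.png

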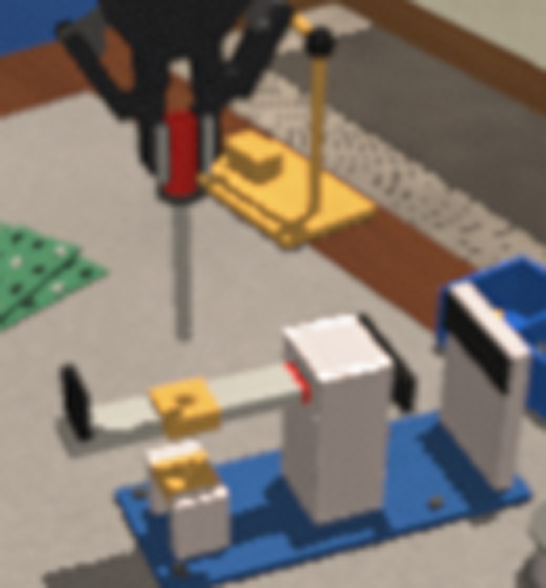

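The picture shows the pin upright at about (180,260), tip at (183,338), with the upper bushing hole at (185,400) below it. I compare bushing and pin in the same camera before lowering.

```bash
python3 - <<'E'
from h import *
f=grab_frame("side");W=cloud(f); z=W[...,2];hx=(W-O)@np.c_[ex,ey]; px=f["pixels"].astype(int)
m=(px[...,2]>130)&(px[...,0]<110)&(px[...,1]>90)&(z>.111)&(z<.122)&(abs(hx[...,0]+.085)<.03)&(abs(hx[...,1])<.03)
Q=hx[m];print(m.sum(),(Q.min(0)+Q.max(0))/2,np.ptp(Q,axis=0),cv2.minAreaRect(Q.astype(np.float32)*1000))
# intersect pixel rays of the dark hole with z=.116
K=np.array([[f["fx"],0,f["cx"]],[0,f["fy"],f["cy"]],[0,0,1]])
c=O-.085*ex-.0015*ey; c[2]=.116
uv=cv2.projectPoints(c[None],np.array(f["rvec"],float),np.array(f["tvec"],float),K,np.array(f["dist"],float))[0].ravel()
print("pred hole px",uv)
u0,v0=uv.round().astype(int); g=px[v0-5:v0+6,u0-7:u0+8].sum(-1); print(g)
E
```

```text
107 [-0.08896598 -0.00263256] [0.03615686 0.03546541] ((-88.90589904785156, -2.735109329223633), (36.0479736328125, 35.49216842651367), 88.37074279785156)
pred hole px [234.04383328 184.52252982]
[[497 500 503 507 516 520 528 533 533 536 537 548 552 566 582]
 [516 524 529 530 537 538 539 536 532 533 535 552 581 602 613]
 [534 538 532 532 532 530 526 526 526 526 528 543 579 609 615]
 [523 530 529 524 516 497 481 478 490 510 524 534 560 593 612]
 [505 527 530 514 474 417 376 377 409 463 509 523 534 565 596]
 [464 518 527 514 462 364 320 325 367 445 505 523 526 544 581]
 [426 500 522 504 469 393 360 394 440 488 524 530 526 529 554]
 [413 445 462 406 367 349 405 489 508 516 521 515 506 487 470]
 [448 375 348 306 291 314 411 497 499 477 459 434 399 371 351]
 [497 377 298 280 286 321 378 406 388 363 348 331 306 293 299]
 [410 338 280 279 289 306 324 315 302 299 296 290 292 290 300]]
```

>>> {"fn": "send_rows", "kwargs": {"steps": [{"translation": [0.06,0,1.5],"delta_rot": [0,0,0],"jaw": 1.5},{"translation": [0.06,0,3],"delta_rot": [0,0,0],"jaw": 1.5},{"translation": [0.06,0,4],"delta_rot": [0,0,0],"jaw": 1.5},{"translation": [0.06,0,4.5],"delta_rot": [0,0,0],"jaw": 1.5},{"translation": [0.06,0,4.8],"delta_rot": [0,0,0],"jaw": 1.5},{"translation": [0.06,0,5.1],"delta_rot": [0,0,0],"jaw": 1.5},{"translation": [0.06,0,5.4],"delta_rot": [0,0,0],"jaw": 1.5},{"translation": [0.06,0,5.7],"delta_rot": [0,0,0],"jaw": 1.5}]}}

```text
time: 13.25
tool_pos: [0.5581, 0.0718, 0.2357]
tool_rot: [0.0, 0.79, 0.613, 0.0]
contact_force: [0.2, -1.1, -1.1]
gripper_width: 0.216
grasp_force: 58.9
```

>>> {"fn": "send_rows", "kwargs": {"steps": [{"translation": [0,0,0.5],"delta_rot": [0,0,0],"jaw": 1.5},{"translation": [0,0,1],"delta_rot": [0,0,0],"jaw": 1.5},{"translation": [0,0,1.5],"delta_rot": [0,0,0],"jaw": 1.5},{"translation": [0,0,2.1],"delta_rot": [0,0,0],"jaw": 1.5},{"translation": [0,0,2.7],"delta_rot": [0,0,0],"jaw": 1.5},{"translation": [0,0,3.3],"delta_rot": [0,0,0],"jaw": 1.5},{"translation": [0,0,3.9],"delta_rot": [0,0,0],"jaw": 1.5},{"translation": [0,0,4.4],"delta_rot": [0,0,0],"jaw": 1.5}]}}

```text
time: 14.05
tool_pos: [0.5577, 0.0718, 0.1906]
tool_rot: [-0.0, 0.79, 0.613, -0.0]
contact_force: [-0.7, 0.1, -1.1]
gripper_width: 0.217
grasp_force: 58.9
```

>>> {"fn": "send_rows", "kwargs": {"steps": [{"translation": [0,0,0.3],"delta_rot": [0,0,0],"jaw": 1.5},{"translation": [0,0,0.6],"delta_rot": [0,0,0],"jaw": 1.5},{"translation": [0,0,0.9],"delta_rot": [0,0,0],"jaw": 1.5},{"translation": [0,0,1.2],"delta_rot": [0,0,0],"jaw": 1.5},{"translation": [0,0,1.5],"delta_rot": [0,0,0],"jaw": 1.5},{"translation": [0,0,1.8],"delta_rot": [0,0,0],"jaw": 1.5},{"translation": [0,0,1.8],"delta_rot": [0,0,0],"jaw": 1.5},{"translation": [0,0,1.8],"delta_rot": [0,0,0],"jaw": 1.5}]}}

```text
time: 14.85
tool_pos: [0.5578, 0.0718, 0.1732]
tool_rot: [-0.0, 0.79, 0.613, -0.0]
contact_force: [-0.3, -0.5, -0.6]
gripper_width: 0.216
grasp_force: 58.9
```

>>> {"fn": "send_rows", "kwargs": {"steps": [{"translation": [0,0,0.3],"delta_rot": [0,0,0],"jaw": 1.5},{"translation": [0,0,0.6],"delta_rot": [0,0,0],"jaw": 1.5},{"translation": [0,0,0.9],"delta_rot": [0,0,0],"jaw": 1.5},{"translation": [0,0,1.2],"delta_rot": [0,0,0],"jaw": 1.5},{"translation": [0,0,1.5],"delta_rot": [0,0,0],"jaw": 1.5},{"translation": [0,0,1.6],"delta_rot": [0,0,0],"jaw": 1.5},{"translation": [0,0,1.6],"delta_rot": [0,0,0],"jaw": 1.5},{"translation": [0,0,1.6],"delta_rot": [0,0,0],"jaw": 1.5}]}}

```text
time: 15.65
tool_pos: [0.5579, 0.0718, 0.1574]
tool_rot: [0.0, 0.79, 0.613, 0.0]
contact_force: [0.5, -0.3, -1.5]
gripper_width: 0.213
grasp_force: 58.9
```

>>> {"fn": "send_rows", "kwargs": {"steps": [{"translation": [0,0,0],"delta_rot": [0,0,0],"jaw": 1.5},{"translation": [0,0,0],"delta_rot": [0,0,0],"jaw": 1.5},{"translation": [0,0,0],"delta_rot": [0,0,0],"jaw": 1.5},{"translation": [0,0,0],"delta_rot": [0,0,0],"jaw": 1.5},{"translation": [0,0,0],"delta_rot": [0,0,0],"jaw": 1.5},{"translation": [0,0,0],"delta_rot": [0,0,0],"jaw": 1.5},{"translation": [0,0,0],"delta_rot": [0,0,0],"jaw": 1.5},{"translation": [0,0,0],"delta_rot": [0,0,0],"jaw": 1.5}]}}

```text
time: 16.45
tool_pos: [0.5578, 0.0718, 0.1573]
tool_rot: [0.0, 0.79, 0.613, -0.0]
contact_force: [0.2, -0.4, -0.7]
gripper_width: 0.218
grasp_force: 58.9
```

```bash
python3 - <<'E'
from h import *
f=grab_frame("side"); cv2.imwrite("pics/s4.png",cv2.resize(f["pixels"][110:240,190:320],None,fx=4.5,fy=4.5,interpolation=cv2.INTER_CUBIC))
s=state(); print(s["tool_pos"],s["contact_force"],np.abs(s["joint_vel"]).max())
E
```

```text
[0.55780989 0.07181642 0.15730985] [ 0.38926324  0.82539343 -0.95823184] 0.0015020888425447431
```

View pics/s4.png

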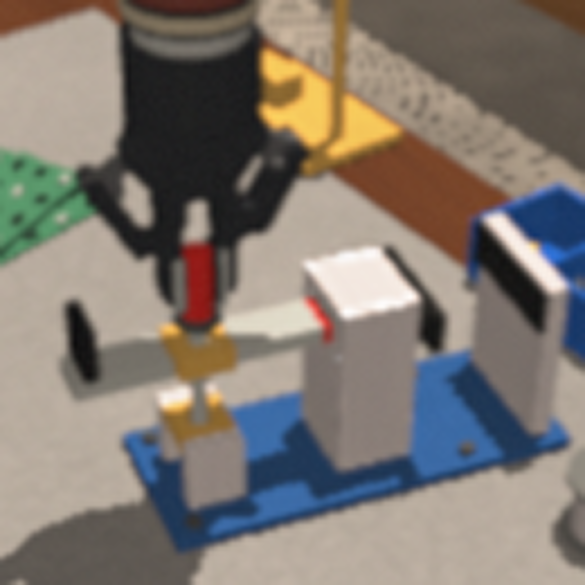

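The pin passes through the upper bushing and shows at (200,400) entering the lower one. The collar is above the bar at (200,325), the red line is still out, and the contact force is only the pin's weight.

```bash
python3 -c "
from plant import *
print(job_done())"
```

```text
the job is handed in; nothing more can be done
None
```

I handed the job in at about 16.5 s; no verdict came back. The bar is pulled out to the red line, and the long pin is held still and upright through both bushings, tip about 15 mm below the lower one and collar about 13 mm above the upper one (from the arm's position, not seen directly).

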